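# Get the living room ready for a film

### The job

Get the room ready for a film with the three controls on the table, in this order: tap the blue end of the grey blind control's paddle down, then press in the yellow cap of the round lamp dimmer, then press in the green button of the black recliner handset. Press each lightly with the fingertips until it is well down and stays down (there is no need to push it to its stop), and leave the red button alone. Do not pick up or shove the controls, and leave everything else on the table where it stands.

Things in the scene. Friction and masses are not known exactly. Their poses are not given: they have to be found in the camera images.
- blind: blind control: loose grey block 92 x 58 mm, 24 mm high, 0.4 kg, standing on the table, with a see-saw paddle on top. Origin: centre of its underside; x runs along its length towards the blue end; z up. May lie at any yaw
- blind_paddle (a joint): the paddle (84 x 46 mm, 6 mm thick), hinged across its middle 39 mm above the table: 0 to 0.05 rad at the start = blue end up, white end down; 0.24 = level; 0.48 rad = blue end as far down as it goes, against a hard stop. Pressed at the spot it starts to move at about 2 N, which grows to about 4 N at the stop (more if pressed nearer the hinge), and stays down when let go; down means more than 0.20 rad, so about 10 mm of push at the spot is right
- blue_end (a point): the spot to tap: a point on the top face of the paddle's blue end (the blue part is 30 mm long, 46 mm wide), 30 mm from the hinge and 12 mm from the paddle's edge. About 49 mm above the table at the start, 42 mm when level, 35 mm when fully down
- puck: lamp dimmer: loose round dark-metal puck, 84 mm across, 24 mm high, 0.35 kg, with a yellow cap on top. Origin: centre of its underside
- yellow_cap (a joint): how far the yellow cap is pressed in (m): 0 to 0.001 at the start, 0.018 fully in. Pressed straight down it starts to sink at 2.5 N, resists with 5 N at 10 mm and 7 N at 18 mm, where it meets a hard stop; let go, it stays down (at most 10 mm in). About 8 to 10 mm of push is right; down means more than 0.005
- yellow_cap_top (a point): the spot to press: centre of the top of the round yellow cap (44 mm across), 45 mm above the table when up, 27 mm when fully in
- handset: recliner handset: loose black slab 134 x 54 mm, 24 mm high, 0.35 kg, lying on the table, with a green and a red round button. Origin: centre of its underside; x runs along its length towards the green button. May lie at any yaw
- green_button (a joint): how far the green button is pressed in (m), 0 to 0.001 at the start, 0.018 fully in. Pressed straight down it starts to sink at 2.5 N, resists with 5 N at 10 mm and 7 N at 18 mm, where it meets a hard stop; let go, it stays down (at most 10 mm in). About 8 to 10 mm of push is right; down means more than 0.005
- red_button (a joint): how far the red button is pressed in (m); it must stay up (under 0.003). It gives as easily as the green one
- red_button_top (a point): centre of the top of the round red button (30 mm across), 72 mm from the green one, 45 mm above the table: leave it alone
- mug: bystander: blue mug, 80 mm across, 90 mm high, handle to its own +y; origin under its centre
- tin: bystander: black round tin with a lid, 85 mm across, 58 mm high; origin under its centre
- plant: bystander: small plant in a white pot, 76 mm across, about 98 mm high; origin under its centre
- tv_remote: bystander: black TV remote with small grey keys, 170 x 44 x 18 mm, long along its x; origin under its centre
- coasters: bystander: stack of round coasters, 92 mm across, 22 mm high; origin under its centre
- glasses_case: bystander: red glasses case, 160 x 58 x 38 mm, long along its x; origin under its centre
- green_button_top (a point): the spot to press: centre of the top of the round green button (30 mm across), 36 mm along the handset's +x from its middle; 45 mm above the table when up, 27 mm when fully in
Things that resemble listed ones, but are neither listed nor needed, are in the scene too. What is shaped like the puck but orange or purple is not meant.

How it is judged:
On the way, in this order (a step that is already met when the one before it is completed fails the run):
1. the blue end of the blind control is tapped down (value of joint blind_paddle above 0.2 rad), for 0.1 s.
2. the yellow cap of the lamp dimmer is pressed in (value of joint yellow_cap above 0.005 m), for 0.1 s.
3. the green button of the handset is pressed in (value of joint green_button above 0.005 m), for 0.1 s.
At the end, for the whole second after the job is handed in: The paddle's blue end is down (joint over 0.20 rad), the yellow cap and the green button are in (each over 5 mm), the red button is up (under 3 mm); the three controls stand level, at rest and within 30 mm of where they were, and the bystanders upright within 20 mm of theirs (value of joint blind_paddle above 0.2 rad and value of joint each of yellow_cap, green_button above 0.005 m and value of joint red_button below 0.003 m and distance of each of blind, puck, handset from where it was at the start of the episode below 0.03 m and angle between each of blind, puck, handset, mug, tin, plant, tv_remote, coasters, glasses_case's own z axis and vertical below 0.1 rad and linear speed of each of blind, puck, handset below 0.02 m/s and distance of each of mug, tin, plant, tv_remote, coasters, glasses_case from where it was at the start of the episode below 0.02 m); the robot touches nothing.
It fails at once if a control is pressed out of order: the yellow cap before the blue end is down, or the green button before the yellow cap is in ((value of joint yellow_cap above 0.003 m and value of joint blind_paddle below 0.2 rad) or (value of joint green_button above 0.003 m and value of joint yellow_cap below 0.005 m)).
It fails at once if the red button is pressed (more than 3 mm) (value of joint red_button above 0.003 m).
It fails at once if a control is pushed hard (over 20 N), not touched lightly (contact force between any of the fingers, the arm and blind above 20 N or contact force between any of the fingers, the arm and puck above 20 N or contact force between any of the fingers, the arm and handset above 20 N).
It fails at once if a control is lifted over 10 mm, tipped, or shoved over 30 mm (height (world z) of any of blind, puck, handset above 0.01 m or angle between any of blind, puck, handset's own z axis and vertical above 0.25 rad or distance of any of blind, puck, handset from where it was at the start of the episode above 0.03 m).
It fails at once if a bystander is moved over 20 mm or tipped (distance of any of mug, tin, plant, tv_remote, coasters, glasses_case from where it was at the start of the episode above 0.02 m or angle between any of mug, tin, plant, tv_remote, coasters, glasses_case's own z axis and vertical above 0.25 rad).
It also fails if it takes over 48 s, if anything falls off the work surface, if the arm or the gripper's body presses on something with over 40 N, if the wrist force passes 120 N, or if a joint passes its speed limit or range.

### The arm

A 6-joint arm with a two-finger parallel gripper is mounted at the origin on the work surface. World frame = base frame: x ahead of the robot, y to its left, z up, the work surface at z = 0. Lengths are in m, angles in rad, forces in N, time in s.
With the tool pointing down it reaches from about 0.4 to 0.825 m from the base axis. Payload 7 kg.
Tool frame: the origin (TCP) lies on the centre line of the jaws, within the pads' length; the fingertips stand r.tip_reach ahead of it and the grasp point (between the pads) lies 8 mm behind it (r.tip_reach is the distance from the TCP to the fingertips, in m); z points along the fingers, y is the line along which they close (so a half turn about z gives the same grasp; the last joint's range is limited). The gripper opens to 88 mm and grips with 3 to 60 N. Pads are 19 mm wide; open, the fingers measure 130 mm over their backs; the gripper's body (78 mm by 193 mm) begins 47 mm behind the grasp point.
Start: joints at [-1.026, 0.359, 0.012, 0, -1.224, -0.288], TCP at [0.171, -0.653, 0.238] pointing down, gripper open.
Joint ranges: [-3.07, 3.07], [-1.43, 2.12], [-1.02, 1.25], [-3.03, 1.67], [-3.05, -0], [-3.03, 3.03]. Speed limits (rad/s): [2.39, 2.39, 3.01, 3.14, 3.14, 3.14].

### API

Orientations are given as [roll, pitch, yaw] about the fixed x, y, z axes, in that order (R = Rz(yaw) Ry(pitch) Rx(roll)).
In Python, from rig import r gives the robot as it stands.
- The arm moves only by the tool drive_tool, never from a script. Its argument "deltas" is a list of rows, each a list of 2 entries, a list of its own where there are three numbers: the shift along the world's x, y, z in mm, then the turn about the world's z in degrees. A call has 1 to 8 rows; each row shifts and turns the commanded pose from where the row before left it; what a row does not reach is not made up. A row lasts 1/8 s, in which the tool goes at most 62.5 mm and 10.7 degrees, less where a joint would pass 70% of its speed; a pose out of reach is approached as far as the arm can. A call is refused whole if a number of a shift passes 62.5 or a number of a turn 10.7, either way. A call with a gripper value outside its range is refused whole. "grip" is the finger opening in mm, from 0 to 87.6, set as the call begins (left out, the last holds). The fingers move at their own pace and stop on an object; the grip force is fixed at half the most. Time passes only in rows, so rows that do not move let the fingers close. It gives the time, the measured TCP pose, the force, the opening and the grip force at its end, in the units of the state.
- r.get_obs(): the state, without advancing time (a new reading comes with each control period).
- r.read_camera(name): name is "side" or "top" or "wrist"; returns a dict with "image" (480x640x3 uint8, red, green, blue), "fx", "fy", "cx", "cy" (pixels), "rvec" (rotation vector, rad) and "tvec" (3), from world to camera coordinates, as OpenCV has them; the wrist camera has in their place "hand_eye" (4x4, takes a point from camera to tool coordinates, whose origin is the TCP and whose axes are the flange's). Camera axes: x right, y down, z forward; pixel columns grow to the right and rows downward; lengths in m; the calibration is good to about 2 mm. A picture is of the moment at which its call begins: read the wrist's pose just before it. There is no depth.
- r.job_done(): hands the job in; it is judged then, once.
The state is a dict: "time_s": time; "qpos": joint angles; "joint_vel": joint speeds; "effort": joint torques, N m; "position": TCP position; "tcp_rot": TCP orientation; "wrist_force": force on the tool from outside, world axes, zero at the start; "moment": the same for the moment, N m; "opening": finger opening in m; "finger_force": force on a finger pad.
Only numpy, scipy, OpenCV 4.12 (cv2) and the standard library are available. Lean on these libraries where they do the work, as an engineer would, in place of code of your own. Each camera call takes 0.05 s, during which the arm holds its last target. There are 200 camera calls.

## Working session

There is one attempt and no reset: what is moved stays moved. The work goes in short steps, Python scripts to look and compute and a tool call to move; the robot and the scene stay as the last step left them, time stands still between calls to the robot, and variables do not carry over. Pictures are saved under pics/ and viewed, at most 10 in all, crops included, and the job is handed in when it is done.

Besides the shell and the picture viewer there is one more tool, called by a JSON object that holds its "name" and its "arguments", one argument or row to a line. drive_tool: Moves the arm, as the interface text tells. Its arguments: {"type":"object","properties":{"deltas":{"type":"array","items":{"type":"array"}},"grip":{"type":"number"}},"required":["deltas"]}

```bash
mkdir -p pics; cat > h.py <<'E'
from rig import r
import cv2, numpy as np, pickle
def snap(n,f):
    c=r.read_camera(n); pickle.dump(c,open(f'pics/{f}.pkl','wb'))
    cv2.imwrite(f'pics/{f}.png',c['image'][...,::-1]); return c
def ray(c,u,v,z):
    R=cv2.Rodrigues(np.array(c['rvec'],float))[0]; t=np.array(c['tvec'],float).ravel()
    d=R.T@np.array([(u-c['cx'])/c['fx'],(v-c['cy'])/c['fy'],1]); o=-R.T@t
    return o+d*(z-o[2])/d[2]
E
python3 - <<'E'
from h import *
for n in('top','side'):
    c=snap(n,n+'0'); print(n,c['fx'],c['rvec'],c['tvec'])
o=r.get_obs(); print(o['time_s'],o['position'],o['tcp_rot'],o['wrist_force'],o['opening'],r.tip_reach)
E
```

```text
top 563.5814965799763 [ 2.21623394 -2.16131443  0.1013582 ] [-0.01882792  0.59748984  1.55383108]
side 487.1359096734744 [ 0.9823663  -2.45860875  1.03624157] [0.42543798 0.31349083 1.09663858]
0.1 [ 0.17131187 -0.65247473  0.23672507] [ 3.14013920e+00 -1.35404515e-04 -2.88488578e+00] [-0.00079919 -0.22240733 -0.04408833] 0.08793062291410254 0.011
```

View pics/top0.png

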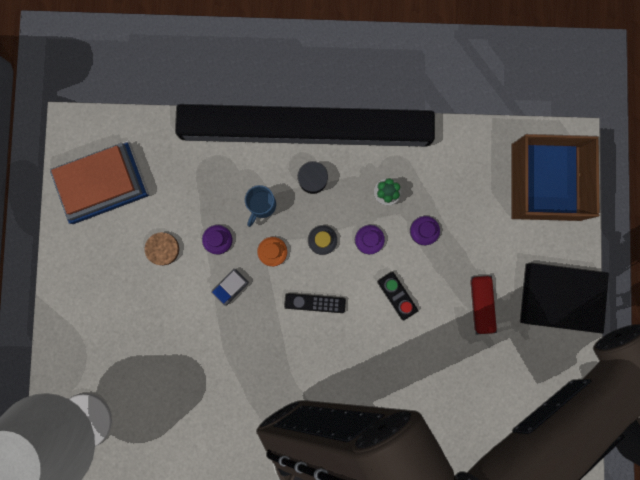

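View pics/side0.png

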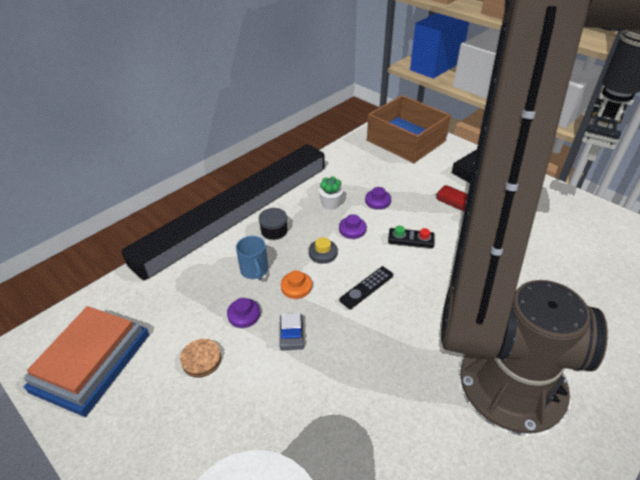

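The top view shows blind (229,286) with its blue end at lower left, the yellow-capped puck (322,239), and the handset with green (391,285) and red (407,308). Purple (217,239; 370,239; 425,230) and orange (272,251) pucks are decoys. The TV remote (315,302) could be taken for the handset. The side view agrees.

```bash
cat > m.py <<'E'
from h import *
def blobs(c,lo,hi,roi,mn=20):
    u0,v0,u1,v1=roi; h=cv2.cvtColor(c['image'],cv2.COLOR_RGB2HSV)[v0:v1,u0:u1]
    m=cv2.inRange(h,lo,hi); n,_,s,ce=cv2.connectedComponentsWithStats(m)
    return [(s[i,4],ce[i]+[u0,v0]) for i in range(1,n) if s[i,4]>=mn]
E
python3 - <<'E'
from m import *
C={k:pickle.load(open(f'pics/{k}0.pkl','rb')) for k in('top','side')}
T={'yellow':((20,120,80),(35,255,255),(295,215,350,265),(295,225,350,270),.045),
'green':((45,100,50),(85,255,255),(375,265,420,325),(380,220,445,255),.045),
'red':((0,120,80),(8,255,255),(375,265,420,325),(380,220,445,255),.045),
'blue':((105,130,50),(125,255,255),(205,262,255,310),(270,305,310,355),.045),
'white':((0,0,115),(180,60,190),(213,268,248,304),(270,305,310,355),.037)}
for k,(lo,hi,rt,rs,z) in T.items():
    for n,ro in(('top',rt),('side',rs)):
        for a,ce in blobs(C[n],lo,hi,ro): print(k,n,a,ce.round(1),ray(C[n],*ce,z).round(4))
big=cv2.resize(C['top']['image'][225:325,200:420],None,fx=3.6,fy=3.6,interpolation=cv2.INTER_CUBIC)
cv2.imwrite('pics/crop.png',big[...,::-1])
E
```

```text
yellow top 206 [322.3 239. ] [ 0.5953 -0.0025  0.045 ]
yellow side 201 [322.4 245. ] [0.5848 0.0109 0.045 ]
green top 94 [391.6 284.6] [ 0.4747 -0.1959  0.045 ]
green side 93 [399.2 230.9] [ 0.465 -0.181  0.045]
red top 94 [406.1 306.7] [ 0.4152 -0.2366  0.045 ]
red side 78 [424.5 233.1] [ 0.4072 -0.2229  0.045 ]
blue top 163 [221.4 293.9] [0.438  0.2693 0.045 ]
blue side 175 [290.6 333.1] [0.4346 0.2744 0.045 ]
white top 210 [219.3 274.3] [0.4911 0.2784 0.037 ]
white top 310 [232. 283.] [0.4683 0.2427 0.037 ]
white top 125 [242.2 298.2] [0.4273 0.2132 0.037 ]
white top 45 [215.7 300.3] [0.4198 0.2857 0.037 ]
white side 304 [291.3 334.5] [0.4351 0.2725 0.037 ]
```

View pics/crop.png

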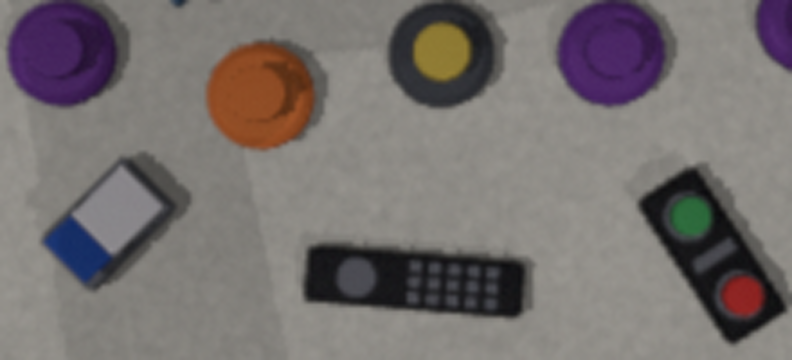

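{"name": "drive_tool", "arguments": {
  "deltas": [
    [[40,20,0],0],
    [[40,40,0],0],
    [[40,40,0],0],
    [[40,40,0],0],
    [[40,40,0],0],
    [[40,40,0],0],
    [[20,50,0],0],
    [[0,50,0],0]
  ],
  "grip": 0
}}

```text
time_s: 1.1
position: [0.4324, -0.331, 0.2367]
tcp_rot: [3.141, -0.001, -2.884]
wrist_force: [0.7, 1.7, 0.2]
opening: 0.0131
finger_force: 0.0
```

{"name": "drive_tool", "arguments": {
  "deltas": [
    [[0,50,0],10],
    [[0,50,0],10],
    [[0,50,0],10],
    [[0,50,0],10],
    [[0,50,0],10],
    [[0,50,0],10],
    [[0,50,0],10],
    [[0,50,0],10]
  ]
}}

```text
time_s: 2.1
position: [0.4309, 0.0687, 0.2376]
tcp_rot: [-3.141, 0.0, -1.483]
wrist_force: [1.2, 0.2, 0.1]
opening: 0.0006
finger_force: 0.0
```

{"name": "drive_tool", "arguments": {
  "deltas": [
    [[0,50,0],10],
    [[0,50,0],10],
    [[0,50,0],10],
    [[3,30,0],10],
    [[2,20,0],3],
    [[0,0,0],0],
    [[0,0,0],0]
  ]
}}

```text
time_s: 2.98
position: [0.4363, 0.2664, 0.2374]
tcp_rot: [3.141, 0.0, -0.741]
wrist_force: [0.2, 0.1, -1.0]
opening: 0.0004
finger_force: 0.0
```

```bash
cat > w.py <<'E'
from m import *
from scipy.spatial.transform import Rotation as Ro
def wsnap(f):
    o=r.get_obs(); c=snap('wrist',f); R=Ro.from_euler('xyz',o['tcp_rot']).as_matrix()
    T=np.eye(4);T[:3,:3]=R;T[:3,3]=o['position']; M=np.linalg.inv(T@np.array(c['hand_eye']))
    c['rvec']=cv2.Rodrigues(M[:3,:3])[0]; c['tvec']=M[:3,3]
    print(o['time_s'],np.round(o['position'],4),np.degrees(o['tcp_rot']).round(1),o['wrist_force'].round(2)); return c
def show(c,lo,hi,z,mn=150):
    for a,ce in blobs(c,lo,hi,(0,0,640,480),mn): print(a,ce.round(0),ray(c,*ce,z).round(4))
E
python3 - <<'E'
from w import *
c=wsnap('w1'); show(c,(105,130,30),(125,255,255),.048)
E
```

```text
2.975 [0.4363 0.2664 0.2374] [180.    0.  -42.4] [ 0.19  0.12 -1.01]
1350 [317. 220.] [0.4368 0.2702 0.048 ]
```

View pics/w1.png

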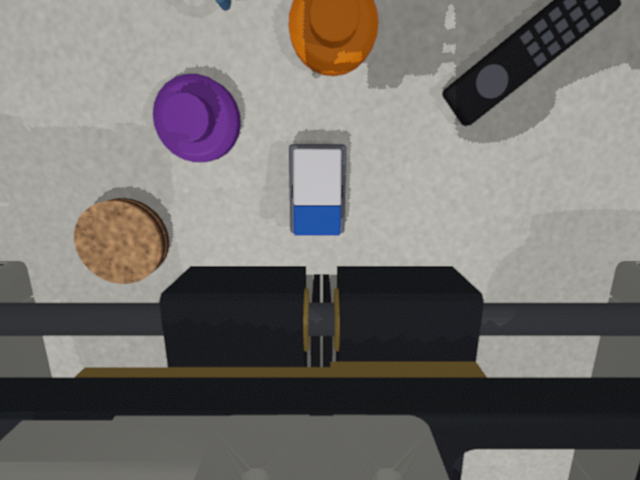

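The wrist view shows the paddle square to the jaws, with blue at (317,220). It lands within 2 mm of the top view estimate.

{"name": "drive_tool", "arguments": {
  "deltas": [
    [[1,4,-25],0],
    [[0,0,-35],0],
    [[0,0,-35],0],
    [[0,0,-30],0],
    [[0,0,-20],0],
    [[0,0,-12],0],
    [[0,0,-5],0],
    [[0,0,0],0]
  ]
}}

```text
time_s: 4.03
position: [0.4376, 0.2711, 0.0759]
tcp_rot: [-3.141, -0.0, -0.738]
wrist_force: [-0.0, -0.2, 0.1]
opening: 0.0003
finger_force: 0.0
```

{"name": "drive_tool", "arguments": {
  "deltas": [
    [[0,0,-2],0],
    [[0,0,-2],0],
    [[0,0,-2],0],
    [[0,0,-2],0],
    [[0,0,-2],0],
    [[0,0,-2],0],
    [[0,0,-1],0],
    [[0,0,0],0]
  ]
}}

```text
time_s: 5.03
position: [0.4374, 0.2711, 0.0625]
tcp_rot: [3.141, -0.0, -0.738]
wrist_force: [0.6, 0.2, 0.1]
opening: 0.0004
finger_force: 0.0
```

{"name": "drive_tool", "arguments": {
  "deltas": [
    [[0,0,-1],0],
    [[0,0,-1],0],
    [[0,0,-1],0],
    [[0,0,-1],0],
    [[0,0,-1],0],
    [[0,0,0],0]
  ]
}}

```text
time_s: 5.78
position: [0.4375, 0.2713, 0.0575]
tcp_rot: [-3.141, -0.0, -0.738]
wrist_force: [-0.8, 1.0, 1.3]
opening: 0.0007
finger_force: 0.6
```

{"name": "drive_tool", "arguments": {
  "deltas": [
    [[0,0,-1],0],
    [[0,0,-1],0],
    [[0,0,-1],0],
    [[0,0,0],0]
  ]
}}

```text
time_s: 6.28
position: [0.4374, 0.2712, 0.0545]
tcp_rot: [-3.142, -0.0, -0.738]
wrist_force: [-1.0, 0.9, 1.8]
opening: 0.0003
finger_force: 0.6
```

{"name": "drive_tool", "arguments": {
  "deltas": [
    [[0,0,-1],0],
    [[0,0,-1],0],
    [[0,0,-1],0],
    [[0,0,-1],0],
    [[0,0,0],0],
    [[0,0,0],0]
  ]
}}

```text
time_s: 7.02
position: [0.4375, 0.2713, 0.0507]
tcp_rot: [-3.141, -0.0, -0.738]
wrist_force: [-2.2, 2.2, 5.4]
opening: 0.0005
finger_force: 2.7
```

{"name": "drive_tool", "arguments": {
  "deltas": [
    [[0,0,5],0],
    [[0,0,30],0],
    [[0,0,50],0],
    [[0,0,50],0],
    [[0,0,50],0],
    [[0,0,0],0],
    [[0,0,0],0]
  ]
}}

```text
time_s: 7.9
position: [0.437, 0.2706, 0.235]
tcp_rot: [3.141, 0.0, -0.739]
wrist_force: [-0.8, -0.2, -0.3]
opening: 0.0004
finger_force: 0.0
```

```bash
python3 - <<'E'
from w import *
c0=pickle.load(open('pics/w1.pkl','rb'))['image']
c=wsnap('w2'); show(c,(105,130,30),(125,255,255),.038)
cs=snap('side','side1'); s0=pickle.load(open('pics/side0.pkl','rb'))['image']
f=lambda i,a,b,q,w:cv2.resize(i[b:b+w,a:a+w],(300,300),interpolation=cv2.INTER_CUBIC)
out=np.vstack([np.hstack([f(c0,260,130,0,120),f(c['image'],260,130,0,120)]),np.hstack([f(s0,260,300,0,60),f(cs['image'],260,300,0,60)])])
cv2.imwrite('pics/cmp.png',out[...,::-1])
E
```

```text
7.9 [0.437  0.2706 0.235 ] [180.    0.  -42.3] [-0.85 -0.2  -0.34]
1242 [321. 217.] [0.436  0.2709 0.038 ]
```

View pics/cmp.png

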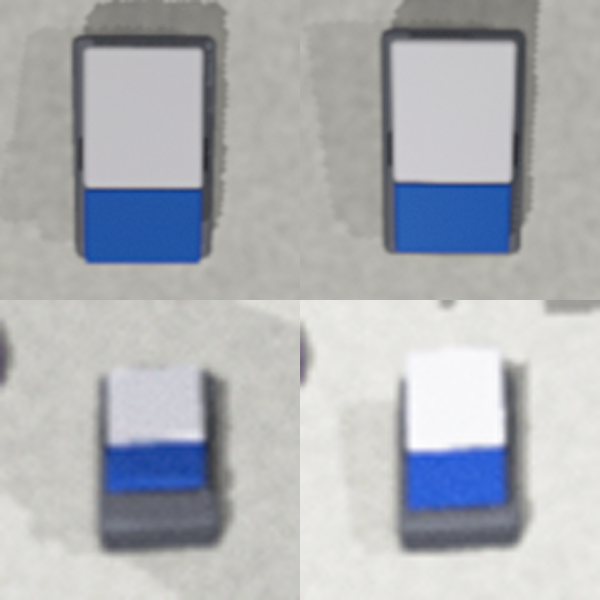

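The blue end is now down: the side crop shows it lower and the white end raised. The block has not moved. Next is the puck.

{"name": "drive_tool", "arguments": {
  "deltas": [
    [[25,-40,0],0],
    [[25,-45,0],0],
    [[25,-45,0],0],
    [[25,-45,0],0],
    [[25,-45,0],0],
    [[25,-40,0],0],
    [[8,-13,0],0],
    [[0,0,0],0]
  ]
}}

```text
time_s: 9.0
position: [0.5951, -0.0027, 0.2339]
tcp_rot: [3.139, 0.002, -0.74]
wrist_force: [-0.1, 0.5, -0.5]
opening: 0.0008
finger_force: 0.0
```

```bash
python3 - <<'E'
from w import *
c=wsnap('w3'); show(c,(20,120,50),(35,255,255),.045)
E
```

```text
9.0 [ 0.5951 -0.0027  0.2339] [ 1.799e+02  1.000e-01 -4.240e+01] [-0.07  0.52 -0.55]
1669 [319. 217.] [ 0.5959 -0.0027  0.045 ]
293 [305. 319.] [0.5255 0.0816 0.045 ]
299 [337. 320.] [0.5029 0.0578 0.045 ]
4560 [306. 371.] [0.4799 0.1232 0.045 ]
```

View pics/w3.png

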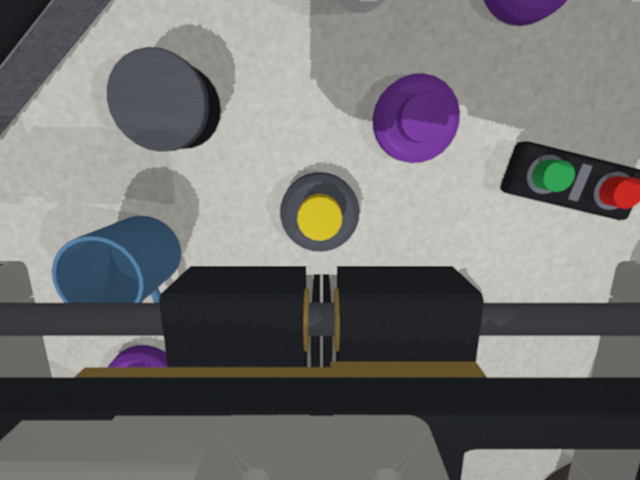

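The yellow cap at (319,217) lies under the TCP to within 1 mm. I'm going down.

{"name": "drive_tool", "arguments": {
  "deltas": [
    [[1,0,-25],0],
    [[0,0,-35],0],
    [[0,0,-35],0],
    [[0,0,-35],0],
    [[0,0,-25],0],
    [[0,0,-12],0],
    [[0,0,-4],0],
    [[0,0,0],0]
  ]
}}

```text
time_s: 10.05
position: [0.5968, -0.0014, 0.0653]
tcp_rot: [-3.141, -0.001, -0.737]
wrist_force: [0.2, 0.4, 0.4]
opening: 0.0003
finger_force: 0.0
```

{"name": "drive_tool", "arguments": {
  "deltas": [
    [[0,0,-1],0],
    [[0,0,-1],0],
    [[0,0,-1],0],
    [[0,0,-1],0],
    [[0,0,-1],0],
    [[0,0,-1],0],
    [[0,0,-1],0],
    [[0,0,0],0]
  ]
}}

```text
time_s: 11.05
position: [0.5963, -0.0019, 0.0574]
tcp_rot: [3.141, 0.0, -0.738]
wrist_force: [0.5, -0.9, 0.1]
opening: 0.0005
finger_force: 0.0
```

Contact is expected at about TCP 0.056, so I'll press to about 0.047.

{"name": "drive_tool", "arguments": {
  "deltas": [
    [[0,0,-1],0],
    [[0,0,-1],0],
    [[0,0,-1],0],
    [[0,0,-1],0],
    [[0,0,0],0]
  ]
}}

```text
time_s: 11.68
position: [0.5965, -0.0018, 0.0536]
tcp_rot: [-3.141, -0.0, -0.738]
wrist_force: [-0.5, -0.1, 1.9]
opening: 0.0008
finger_force: 1.0
```

{"name": "drive_tool", "arguments": {
  "deltas": [
    [[0,0,-1],0],
    [[0,0,-1],0],
    [[0,0,-1],0],
    [[0,0,-1],0],
    [[0,0,-1],0],
    [[0,0,-1],0],
    [[0,0,0],0],
    [[0,0,0],0]
  ]
}}

```text
time_s: 12.68
position: [0.5965, -0.0018, 0.0475]
tcp_rot: [-3.142, -0.0, -0.738]
wrist_force: [-0.3, -0.6, 2.1]
opening: 0.0003
finger_force: 1.2
```

{"name": "drive_tool", "arguments": {
  "deltas": [
    [[0,0,5],0],
    [[0,0,30],0],
    [[0,0,50],0],
    [[0,0,50],0],
    [[0,0,50],0],
    [[0,0,2],0],
    [[0,0,0],0],
    [[0,0,0],0]
  ]
}}

```text
time_s: 13.68
position: [0.5956, -0.002, 0.2331]
tcp_rot: [3.14, 0.002, -0.738]
wrist_force: [-0.1, -1.4, 0.2]
opening: 0.0006
finger_force: 0.0
```

```bash
python3 - <<'E'
from w import *
c0=pickle.load(open('pics/w3.pkl','rb'))['image']
c=wsnap('w4'); 
for z in (.045,.036): show(c,(20,120,50),(35,255,255),z,1000)
cs=snap('side','side2'); s0=pickle.load(open('pics/side0.pkl','rb'))['image']
f=lambda i,a,b,w:cv2.resize(i[b:b+w,a:a+w],(300,300),interpolation=cv2.INTER_CUBIC)
out=np.vstack([np.hstack([f(c0,260,155,120),f(c['image'],260,155,120)]),np.hstack([f(s0,292,220,60),f(cs['image'],292,220,60)])])
cv2.imwrite('pics/cmp2.png',out[...,::-1])
E
```

```text
13.675 [ 0.5956 -0.002   0.2331] [ 1.799e+02  1.000e-01 -4.230e+01] [-0.12 -1.36  0.23]
1553 [320. 215.] [ 0.5969 -0.0037  0.045 ]
4568 [306. 371.] [0.4806 0.1233 0.045 ]
1553 [320. 215.] [ 0.5955 -0.0025  0.036 ]
4568 [306. 371.] [0.4761 0.1279 0.036 ]
```

View pics/cmp2.png

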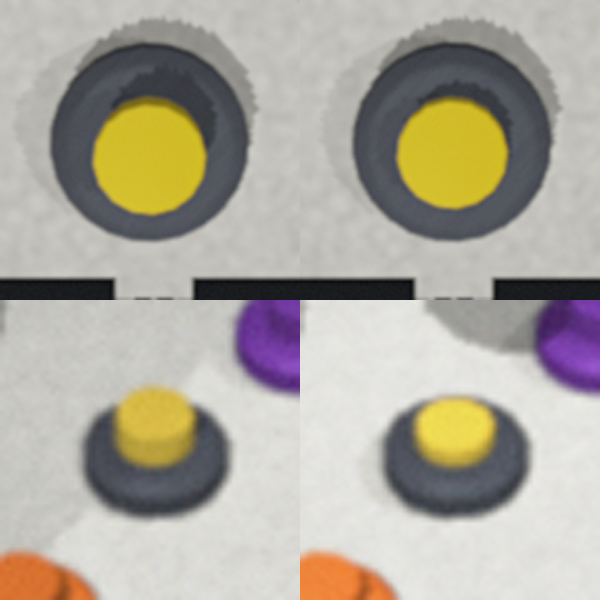

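The cap has sunk clearly, to about half its height, and the puck is in place. Next is the green button.

{"name": "drive_tool", "arguments": {
  "deltas": [
    [[-15,-30,0],0],
    [[-25,-40,0],0],
    [[-25,-40,0],0],
    [[-25,-40,0],0],
    [[-20,-30,0],0],
    [[-11,-14,0],0],
    [[0,0,0],0],
    [[0,0,0],0]
  ]
}}

```text
time_s: 14.78
position: [0.4759, -0.1954, 0.2343]
tcp_rot: [3.142, 0.0, -0.738]
wrist_force: [0.2, 0.3, -0.4]
opening: 0.0004
finger_force: 0.0
```

```bash
python3 - <<'E'
from w import *
c=wsnap('w5'); show(c,(45,100,40),(85,255,255),.045,300);show(c,(0,120,60),(8,255,255),.045,300)
E
```

```text
14.775 [ 0.4759 -0.1954  0.2343] [180.    0.  -42.3] [ 0.24  0.29 -0.41]
2999 [77. 18.] [ 0.7399 -0.1595  0.045 ]
790 [323. 218.] [ 0.4739 -0.1965  0.045 ]
11570 [567.  67.] [ 0.4306 -0.4437  0.045 ]
494 [530.  87.] [ 0.4377 -0.411   0.045 ]
783 [393. 234.] [ 0.4161 -0.2365  0.045 ]
```

View pics/w5.png

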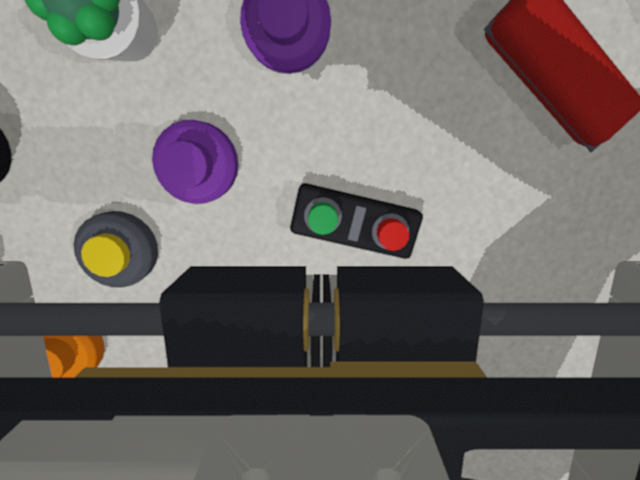

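The green button at (323,218) and red at (393,234) measure 71 mm apart, as they should. I'll turn the jaw line across the handset so the fingers stay well clear of red.

{"name": "drive_tool", "arguments": {
  "deltas": [
    [[-1,-1,0],9.5],
    [[0,0,0],9.5],
    [[0,0,0],9.5],
    [[0,0,0],9.5],
    [[0,0,-10],9.5],
    [[0,0,-20],9.5],
    [[0,0,-20],9.5],
    [[0,0,-20],9.5]
  ]
}}

```text
time_s: 15.82
position: [0.4751, -0.196, 0.1638]
tcp_rot: [3.142, -0.0, 0.595]
wrist_force: [1.4, 0.5, -0.2]
opening: 0.0004
finger_force: 0.0
```

{"name": "drive_tool", "arguments": {
  "deltas": [
    [[0,0,-20],0],
    [[0,0,-25],0],
    [[0,0,-25],0],
    [[0,0,-18],0],
    [[0,0,-9],0],
    [[0,0,-4],0],
    [[0,0,0],0],
    [[0,0,0],0]
  ]
}}

```text
time_s: 16.82
position: [0.4749, -0.1968, 0.0642]
tcp_rot: [3.141, -0.001, 0.589]
wrist_force: [-0.8, 0.5, 0.1]
opening: 0.0004
finger_force: 0.0
```

{"name": "drive_tool", "arguments": {
  "deltas": [
    [[0,0,-2],0],
    [[0,0,-2],0],
    [[0,0,-2],0],
    [[0,0,-1],0],
    [[0,0,-1],0],
    [[0,0,-1],0],
    [[0,0,-1],0],
    [[0,0,0],0]
  ]
}}

```text
time_s: 17.82
position: [0.4744, -0.1968, 0.0535]
tcp_rot: [-3.142, 0.0, 0.588]
wrist_force: [0.4, 0.4, 1.7]
opening: 0.0001
finger_force: 0.8
```

{"name": "drive_tool", "arguments": {
  "deltas": [
    [[0,0,-1],0],
    [[0,0,-1],0],
    [[0,0,-1],0],
    [[0,0,-1],0],
    [[0,0,-1],0],
    [[0,0,-1],0],
    [[0,0,-1],0],
    [[0,0,0],0]
  ]
}}

```text
time_s: 18.82
position: [0.4744, -0.1969, 0.0464]
tcp_rot: [-3.142, 0.0, 0.588]
wrist_force: [-1.3, 0.2, 2.5]
opening: 0.0007
finger_force: 1.3
```

{"name": "drive_tool", "arguments": {
  "deltas": [
    [[0,0,5],0],
    [[0,0,30],0],
    [[0,0,50],0],
    [[0,0,50],0],
    [[0,0,50],0],
    [[0,0,3],0],
    [[0,0,0],0],
    [[0,0,0],0]
  ]
}}

```text
time_s: 19.82
position: [0.4737, -0.1967, 0.2332]
tcp_rot: [-3.14, 0.002, 0.588]
wrist_force: [-0.2, 0.9, 0.2]
opening: 0.0003
finger_force: 0.0
```

```bash
python3 - <<'E'
from w import *
cs=snap('side','side3'); s0=pickle.load(open('pics/side0.pkl','rb'))['image']; i=cs['image']
c=wsnap('w6')
f=lambda i,a,b,w:cv2.resize(i[b:b+w,a:a+w],(266,266),interpolation=cv2.INTER_CUBIC)
row=lambda q:np.hstack([f(q,380,205,64),f(q,292,220,60),f(q,260,300,60)])
cv2.imwrite('pics/cmp3.png',np.vstack([row(s0),row(i)])[...,::-1])
E
```

```text
19.875 [ 0.4738 -0.1967  0.2332] [-1.799e+02  1.000e-01  3.370e+01] [ 0.54  0.08 -0.06]
```

View pics/cmp3.png

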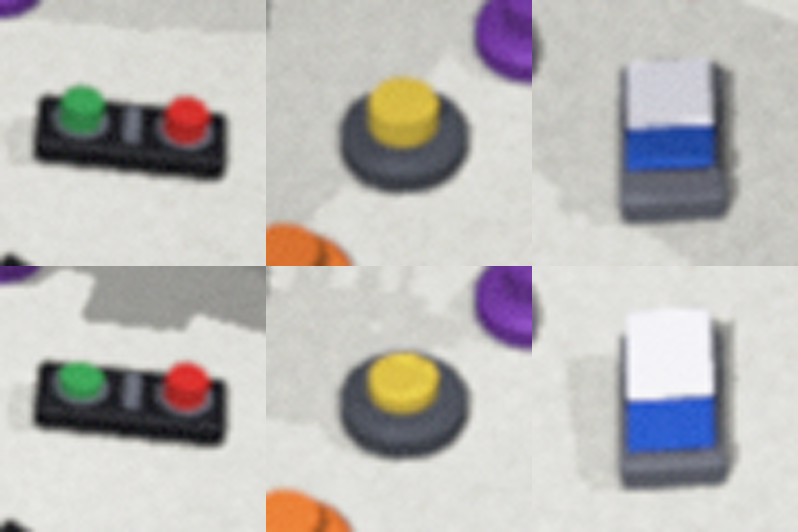

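Green and yellow are in, the blue end is down, red is up, and none of the controls has moved.

```bash
python3 -c "
from rig import r
print(r.job_done())"
```

```text
the job is handed in; nothing more can be done
None
```

I pressed the blue end, yellow cap and green button in that order and handed the job in at about 20 s. The final pictures show all three down, red up and the controls unmoved; the judge gave no verdict.

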